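# Slip the hidden safety catch and open a computer's hood

## Task

The hood of the desktop computer has been popped and its front edge stands slightly raised, but a hidden sprung safety catch still holds it. Reach under the front edge, feel for the catch's tab, push it aside to the left and hold it there while you lift the hood past it, then swing the hood up until it stands open by itself at about 60 degrees and let go. Be gentle: never press on anything harder than about 20 newtons, and leave the other things on the desk where they are.

Things in the scene. Friction and masses are not known exactly. Their poses are not given: they have to be found in the camera images.
- case: grey desktop computer lying flat, fixed, 220 (x) x 300 (y) x 100 mm high. Origin: centre of its underside, on the desk. x points from front to rear hinge, y left as seen facing the front, z up. The front (-x) is open above a low black bezel (outer face x = -110, top z = 38), between side walls at y = -150 and 150; only the catch stands in this mouth
- catch_zone (a point): middle of the strip in the front mouth, under the hood, where the safety catch's tab hides: case x = -106, y = 0, z = 79; axes as the case. The tab is an upright steel fin 6 mm wide (y), 34 long (x), 42 high (case z 58 to 100). It rests anywhere from y = -55 to +55, differing between machines, not measured: feel for it from the right (start at y = -95) moving left (+y)
- catch_pivot (a point): middle of the range of the catch's pivot, inside the case, 64 mm behind catch_zone. The tab swings about an upright pivot, sprung: it resists with 3 N at first touch, 5 N at 18 mm; yields only to the left (+y), to a hard stop at 23 mm; springs back when let go. The hood is free with the tab 16 mm or more from rest, else rigidly caught. The catch is passed once the hood is over 0.22 rad
- hood_edge (a point): middle of the hood's lower front edge. Hood: grey plate 304 mm wide, 6 thick, 240 from hinge to edge, overhanging the case front by 20. x runs to the hinge in its plane, y left, z normal, up. Closed fingers tilted about 45 deg (down, to the hinge), tip 33 behind and 53 below the edge, reach the tab and lift the edge on their slope all the way. A keeper hangs 64 behind the edge, 38 deep: avoid it
- hood (a joint): opening angle of the hood, rad: 0 level, at the start 0.06 to 0.10; caught by the safety catch at about 0.12; stop at 1.25. Hinge line at case x = +110 mm, z = 104, along y (the lower front edge is 4 mm lower when level). The hinge is stiff and holds the hood wherever it is left; lifting at the edge takes about 4 to 6 N
- screwdriver: a black screwdriver, 190 long, lying on the desk (bystander, leave alone); origin at its underside
- mouse: a black computer mouse, 105 x 60 x 33 (bystander, leave alone); origin at its underside
- drive: an aluminium hard disk, 147 x 102 x 26, lying flat (bystander, leave alone); origin at its underside
- mug: a white mug, 80 across and 95 high (bystander, leave alone); origin at its underside
- tray: a grey open parts tray with four compartments, 150 x 100 x 35 (bystander, leave alone); origin at its underside
- jar: a clear screw jar with black lid, 60 across and 70 high (bystander, leave alone); origin at its underside

How it is judged:
On the way:
1. the hood has been lifted past its safety catch (value of joint hood above 0.25 rad), for 0.1 s.
At the end, for the whole second after the job is handed in: The hood stands open by itself, more than 0.9 rad (about 52 degrees) from level, and at rest (value of joint hood above 0.9 rad and velocity of joint hood between -0.05 and 0.05 rad/s); the robot touches nothing.
It fails at once if the robot presses on something harder than 22 N (contact force between any of the fingers, the arm and anything else above 22 N).
It fails at once if a bystander is moved more than 30 mm (distance of any of screwdriver, mouse, drive, mug, tray, jar from where it was at the start of the episode above 0.03 m).
It also fails if it takes over 54 s, if anything falls off the work surface, if the arm or the gripper's body presses on something with over 40 N, if the wrist force passes 120 N, or if a joint passes its speed limit or range.

## Robot

A 6-joint arm with a two-finger parallel gripper is mounted at the origin on the work surface. World frame = base frame: x ahead of the robot, y to its left, z up, the work surface at z = 0. Lengths are in m, angles in rad, forces in N, time in s.
With the tool pointing down it reaches from about 0.425 to 0.95 m from the base axis. Payload 14.7 kg.
Tool frame: the origin (TCP) lies midway between the tips of the shut fingers; the grasp point (between the pads) lies 19 mm behind it; x points along the fingers, y is the direction in which the jaws open and shut, and the axes are right-handed (so a half turn about x gives the same grasp; the last joint's range is limited). The gripper opens to 85 mm and grips with 20 to 120 N. Pads are 22 mm wide; open, the fingers measure 114 mm over their backs; the gripper's body (76 mm by 85 mm) begins 54 mm behind the grasp point. The pads swing forward as they close: fully open they stand 13 mm farther back than shut.
Start: joints at [1.198, 0.48, 1.596, -0, 1.065, -0.047], TCP at [0.208, 0.616, 0.231] pointing down, gripper open.
Joint ranges: [-2.75, 2.75], [-0.82, 2.05], [0.23, 2.67], [-1.56, 4.7], [0.09, 2.69], [-2.92, 2.92]. Speed limits (rad/s): [1.89, 1.89, 2.39, 3.01, 3.01, 3.01].

## Interface

Orientations are given as [roll, pitch, yaw] about the fixed x, y, z axes, in that order (R = Rz(yaw) Ry(pitch) Rx(roll)).
In Python, from rig import bot, optics gives the robot as it stands. The module is installed in compiled form; this text tells all that it offers. Calls block until the motion is done:
- bot.reach(position, orientation): joint-space move of the TCP to a pose.
- bot.line_to(position, max_speed=0.15, frame=None, max_force=None): straight line of the TCP; frame=None keeps the orientation; max_speed is the mean speed in m/s. With max_force (N) it stops when the force on the tool has changed by that much, and returns True; else False.
- bot.movej(angles): joint-space move.
- bot.release() and bot.close(f_grip=None): open the fingers fully, or close them until they stop; f_grip is the grip in N (None keeps the last).
- bot.dwell(seconds).
- bot.solve_ik(position, orientation): joint angles nearest the present ones, or None.
- bot.get_obs(): the state.
- optics.capture(name): name is "side" or "top"; returns a dict with "img" (420x560x3 uint8, red, green, blue), "mtx" (3x3 intrinsics, pixels), "k1" (the pictures are not rectified: a ray, as slopes to the right and down, at radius r is drawn at 1 + k1 r^2 times it, then the intrinsics apply), "position" and "attitude" of the camera in the world. Camera axes: x right, y down, z forward; pixel columns grow to the right and rows downward; lengths in m; the calibration is good to about 2 mm. A picture is of the moment at which its call begins. There is no depth.
A pose or a line that the arm cannot do raises bot.Unreachable and nothing moves.
- bot.sign_off(): hands the job in, once; it reports no verdict.
The state is a dict: "time": time; "q": joint angles; "qvel": joint speeds; "effort": joint torques, N m; "eef_pos": TCP position; "orientation": TCP orientation; "ft_force": force on the tool from outside, world axes, zero at the start; "torque": the same for the moment, N m; "grip_width": opening from 0.0 (shut) to 1.0 (fully open).
Only numpy, scipy, OpenCV 4.12 (cv2) and the standard library are available. Lean on these libraries where they do the work, as an engineer would, in place of code of your own. Each camera call takes 0.05 s, during which the arm holds its last target.

## Working session

There is one attempt and no reset: what is moved stays moved. The work goes in short steps, each a Python script; the robot and the scene stay as the last script left them, time stands still between calls to the robot, and variables do not carry over. Pictures are saved under pics/ and viewed, and the job is handed in when it is done.

```bash
mkdir -p pics
python3 - <<'E'
from rig import bot, optics
import cv2, pickle
d={}
for n in("side","top"):
    c=optics.capture(n); d[n]=c; cv2.imwrite(f"pics/{n}0.png",c["img"][:,:,::-1])
    print(n,c["mtx"],c["k1"],c["position"],c["attitude"])
pickle.dump(d,open("c0.pkl","wb"))
print(bot.get_obs())
E
```

```text
side [[383.52600102   0.         276.3244679 ]
 [  0.         383.52600102 201.15310086]
 [  0.           0.           1.        ]] -0.07272742825146952 [ 0.56171617 -0.66398965  0.88143133] [-2.42929314 -0.01292542 -0.09165434]
top [[392.08406492   0.         277.87561612]
 [  0.         392.08406492 207.26502477]
 [  0.           0.           1.        ]] -0.018830146974063874 [0.46253343 0.00266036 1.19947588] [-3.01294440e+00 -1.90889917e-03 -1.54883347e+00]
{'time': 0.1, 'q': array([ 1.19841066e+00,  4.80776243e-01,  1.59678408e+00, -3.74865574e-05,
        1.06507679e+00, -4.65828363e-02]), 'qvel': array([ 0.00129902, -0.00262397,  0.00025302, -0.00046509,  0.00095138,
       -0.00031023]), 'effort': array([ 9.74629038e-04, -9.52257800e+01, -4.31040072e+01,  6.45751152e-05,
        5.18315195e-03, -3.45606645e-05]), 'eef_pos': array([0.20790036, 0.61549016, 0.23074192]), 'orientation': array([-1.58600929,  1.56975136, -1.91179395]), 'ft_force': array([-0.86324924, -0.00854016, -0.09488482]), 'torque': array([-0.01969708,  0.03846449, -0.02507346]), 'grip_width': 0.996658232272373}
```

View pics/side0.png

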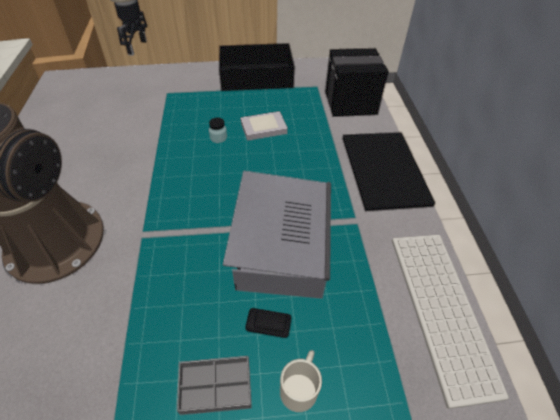

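View pics/top0.png

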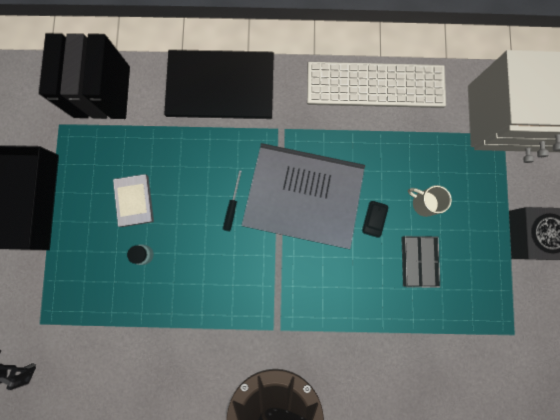

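Run:
```python
import cv2,pickle
d=pickle.load(open("c0.pkl","rb"))
a=d["top"]["img"][130:265,215:395,::-1]; cv2.imwrite("pics/topc.png",cv2.resize(a,None,fx=4.4,fy=4.4,interpolation=cv2.INTER_CUBIC))
a=d["side"]["img"][165:300,220:345,::-1]; cv2.imwrite("pics/sidec.png",cv2.resize(a,None,fx=4.4,fy=4.4,interpolation=cv2.INTER_CUBIC))
```

```text
(no output)
```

View pics/topc.png

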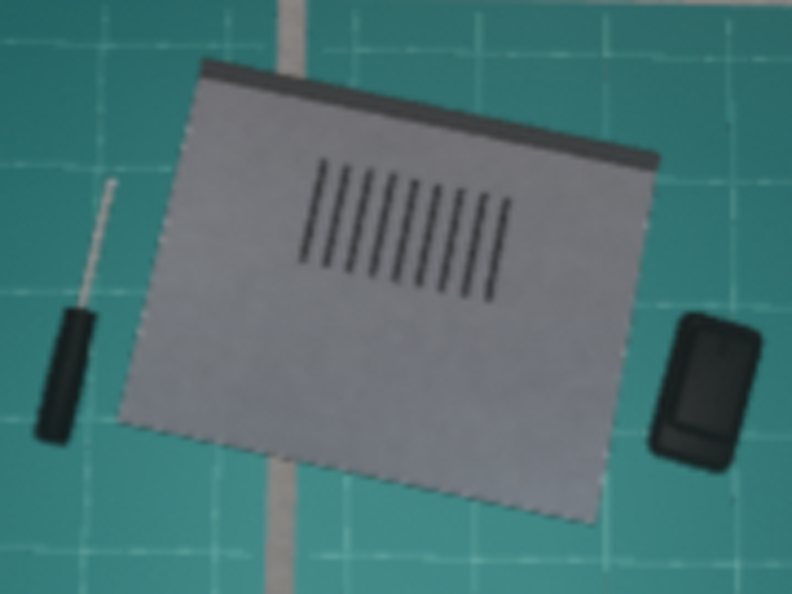

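View pics/sidec.png

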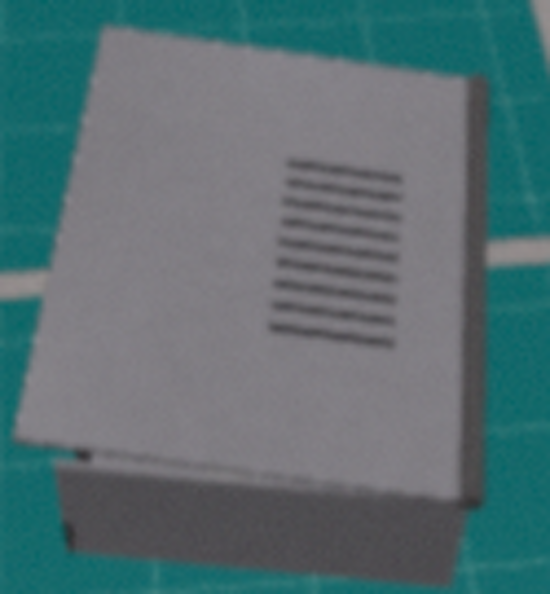

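```bash
cat > h.py <<'E'
import numpy as np,pickle
from scipy.spatial.transform import Rotation as R
from scipy.optimize import least_squares
def proj(c,P):
    A=R.from_euler('xyz',c["attitude"]).as_matrix()
    p=(np.asarray(P)-c["position"])@A
    s=p[:,:2]/p[:,2:]; r2=(s**2).sum(1,keepdims=True)
    s=s*(1+c["k1"]*r2); return s@c["mtx"][:2,:2].T+c["mtx"][:2,2]
def casepts(v,P):
    x,y,yaw=v[:3]; return R.from_euler('z',yaw).apply(P)+[x,y,0]
def hood(v,P):
    # hood frame rel to hinge: x toward hinge,z normal
    P=np.atleast_2d(P).astype(float); th=v[3]
    return casepts(v,R.from_euler('y',th).apply(P)+[.110,0,.104])
E
python3 - <<'E'
from h import *
d=pickle.load(open("c0.pkl","rb"))
def px(L,o): return (np.array(L,float)+.5)/4.4-.5+np.array(o)
t=px([(120,421),(595,523)],(215,130)); s=px([(107,27),(17,440)],(220,165)); sc=px([(72,551),(450,585),(57,463)],(220,165))
H=[(-.24,.152,.002),(-.24,-.152,.002)]; C=[(-.11,-.15,0),(.11,-.15,0),(-.11,-.15,.1)]
def f(v): return np.r_[(proj(d["top"],hood(v,H))-t).ravel(),(proj(d["side"],hood(v,H))-s).ravel(),(proj(d["side"],casepts(v,np.array(C)))-sc).ravel()]
r=least_squares(f,[.55,0,-.2,.08]); print(r.x, r.fun.round(1)); np.save("v.npy",r.x)
J=np.linalg.inv(r.jac.T@r.jac); print(np.sqrt(np.diag(J)))
for n in d:
  q=proj(d[n],hood(r.x,[(0,.152,.002),(0,-.152,.002)])); o=(215,130) if n=="top" else (220,165)
  print(n,((q-o)+.5)*4.4)
print(hood(r.x,[(-.24,0,-.004)]),casepts(r.x,np.array([[-.106,-.095,.079],[-.106,.055,.079]])))
E
```

```text
[ 0.64839581 -0.06904796 -0.18662082  0.07767237] [-1.  -0.1 -0.3 -0.3 -0.5  0.3 -0.1 -0.2 -0.4  0.4  0.6  0.7  0.1  0.1]
[0.00104941 0.00129982 0.00659196 0.01316335]
side [[479.17062777  78.12956435]
 [474.92134729 499.09966478]]
top [[198.89254796  65.66779384]
 [656.68277619 160.28598711]]
[[ 0.52105907 -0.0450045   0.11863469]] [[ 0.52661006 -0.14273128  0.079     ]
 [ 0.55444098  0.00466425  0.079     ]]
```

```bash
cat >> h.py <<'E'
A0=np.deg2rad(45)
HALF=.011
def tool_R(v,th,flip=1,a=A0):
    a=a+th
    x=np.array([np.cos(a),0,-np.sin(a)]); y=np.array([0,flip,0.]); z=np.cross(x,y)
    return R.from_euler('z',v[2])*R.from_matrix(np.c_[x,y,z])
def pose(v,th,ycase,along=.061,perp=.016,flip=1,a=A0):
    """tool fixed in hood frame: edge lies `along` behind the tip, `perp` off the axis"""
    w=list(v[:3])+[th]
    # hood frame: axis dir d=(cos a,-sin a), normal n (toward hood)=(sin a,cos a)
    d=np.array([np.cos(a),0,-np.sin(a)]); n=np.array([np.sin(a),0,np.cos(a)])
    e=np.array([-.24,ycase,-.004])
    tip=e+along*d-perp*n
    return hood(w,tip)[0], tool_R(v,th,flip,a).as_euler('xyz')
E
python3 - <<'E'
from h import *
from rig import bot
v=np.load("v.npy")
for flip in(1,-1):
  for y in(-.095,-.02,.075):
    for th in (.07,.5,1.1):
      p,o=pose(v,th,y,flip=flip); q=bot.solve_ik(p,o)
      print(flip,y,th,p.round(3),o.round(2),None if q is None else np.round(q,2))
p,o=pose(v,.08,-.095,along=-.04,perp=.016,flip=1); print(p,bot.solve_ik(p,o))
p,o=pose(v,.08,-.095,along=-.04,perp=.016,flip=-1); print(p,bot.solve_ik(p,o))
E
```

```text
1 -0.095 0.07 [ 0.531 -0.144  0.06 ] [-0.    0.86 -0.19] [-0.42  0.68  2.54  2.92  0.8   1.54]
1 -0.095 0.5 [ 0.532 -0.144  0.153] [ 0.    1.29 -0.19] [-0.35  0.34  2.14  0.12  0.38 -1.84]
1 -0.095 1.1 [ 0.595 -0.156  0.263] [3.14 1.26 2.95] [-0.29  0.58  1.37 -0.03  1.5  -1.66]
1 -0.02 0.07 [ 0.545 -0.07   0.06 ] [-0.    0.86 -0.19] [-0.18  0.68  2.55  3.15  0.8   1.57]
1 -0.02 0.5 [ 0.546 -0.07   0.153] [ 0.    1.29 -0.19] [-0.18  0.34  2.14 -0.    0.37 -1.56]
1 -0.02 1.1 [ 0.609 -0.082  0.263] [3.14 1.26 2.95] [-0.18  0.58  1.38  0.    1.5  -1.57]
1 0.075 0.07 [0.562 0.024 0.06 ] [-0.    0.86 -0.19] [0.12 0.67 2.49 3.44 0.74 1.58]
1 0.075 0.5 [0.563 0.023 0.153] [ 0.    1.29 -0.19] [ 0.03  0.36  2.11 -0.15  0.4  -1.22]
1 0.075 1.1 [0.626 0.011 0.263] [3.14 1.26 2.95] [-0.05  0.6   1.35  0.04  1.51 -1.45]
-1 -0.095 0.07 [ 0.531 -0.144  0.06 ] [ 3.14  0.86 -0.19] [-0.42  0.68  2.54  2.92  0.8  -1.6 ]
-1 -0.095 0.5 [ 0.532 -0.144  0.153] [ 3.14  1.29 -0.19] [-0.35  0.34  2.14  0.12  0.38  1.3 ]
-1 -0.095 1.1 [ 0.595 -0.156  0.263] [0.   1.26 2.95] [-0.29  0.58  1.37 -0.03  1.5   1.48]
-1 -0.02 0.07 [ 0.545 -0.07   0.06 ] [ 3.14  0.86 -0.19] [-0.18  0.68  2.55  3.15  0.8  -1.57]
-1 -0.02 0.5 [ 0.546 -0.07   0.153] [ 3.14  1.29 -0.19] [-0.18  0.34  2.14 -0.    0.37  1.58]
-1 -0.02 1.1 [ 0.609 -0.082  0.263] [0.   1.26 2.95] [-0.18  0.58  1.38  0.    1.5   1.57]
-1 0.075 0.07 [0.562 0.024 0.06 ] [ 3.14  0.86 -0.19] [ 0.12  0.67  2.49  3.44  0.74 -1.56]
-1 0.075 0.5 [0.563 0.023 0.153] [ 3.14  1.29 -0.19] [ 0.03  0.36  2.11 -0.15  0.4   1.92]
-1 0.075 1.1 [0.626 0.011 0.263] [0.   1.26 2.95] [-0.05  0.6   1.35  0.04  1.51  1.69]
[ 0.4660136  -0.13128958  0.13927307] [-0.4851333   0.39752388  2.6435996   2.80225898  0.60996755  1.62231365]
[ 0.4660136  -0.13128958  0.13927307] [-0.4851333   0.39752388  2.6435996   2.80225898  0.60996755 -1.519279  ]
```

Run:
```python
from h import *
from rig import bot
v=np.load("v.npy")
bot.close(f_grip=60)
q=bot.get_obs()["q"]; q=np.array(q); q[3:]=[2.8,.61,1.62]
bot.movej(list(q)); print(bot.get_obs()["eef_pos"],bot.get_obs()["time"])
p,o=pose(v,.08,-.095,along=-.03,perp=.016)
for dz in(0,.05,.1,.15): 
  s=bot.solve_ik(p+[0,0,dz],o); print(dz,None if s is None else np.round(s,2))
s=None
# feasibility table of tip pitch vs theta
for th in(.08,.2,.3,.4,.5,.6,.7,.8,.9,1.0,1.1):
  row=[]
  for deg in(60,52,45,38,30,20,10):
    phi=np.deg2rad(deg); a=phi-th
    for al in (.061,):
      if a>.25: P,O=pose(v,th,-.02,along=al,perp=HALF+.001,a=a)
      else:
        w=list(v[:3])+[th]; d=np.array([np.cos(a),0,-np.sin(a)]); n=np.array([np.sin(a),0,np.cos(a)])
        # tip's upper corner 35 mm behind edge on underside
        tip=np.array([-.24+.035,-.02,-.004])-HALF*n-(0.0)*d
        if a>0: tip=tip+np.array([0,0,-.035*0])
        P=hood(w,tip)[0]; O=tool_R(v,th,1,a).as_euler('xyz')
      s=bot.solve_ik(P,O)
      row.append("  --  " if s is None else f"{s[3]:.1f}/{s[4]:.2f}")
  print(th,row)
```

```text
[0.27368561 0.98058958 0.63092513] 3.3417
0 [-0.48  0.43  2.64  2.82  0.63  1.61]
0.05 [-0.48  0.24  2.58  2.66  0.41  1.8 ]
0.1 [-0.48  0.08  2.52  2.22  0.23  2.26]
0.15 None
0.08 ['3.2/0.36', '3.1/0.66', '3.1/0.95', '3.1/1.26', '  --  ', '  --  ', '  --  ']
0.2 ['3.2/0.26', '3.1/0.55', '3.1/0.83', '3.1/1.14', '  --  ', '  --  ', '  --  ']
0.3 ['3.2/0.17', '3.2/0.46', '3.1/0.73', '3.1/1.03', '  --  ', '  --  ', '  --  ']
0.4 ['3.2/0.09', '3.2/0.36', '3.1/0.63', '3.1/0.92', '  --  ', '  --  ', '  --  ']
0.5 ['  --  ', '3.2/0.27', '3.2/0.53', '3.2/0.75', '3.1/1.16', '  --  ', '  --  ']
0.6 ['  --  ', '3.2/0.19', '3.2/0.37', '3.2/0.66', '3.1/1.05', '  --  ', '  --  ']
0.7 ['-0.0/0.13', '  --  ', '3.2/0.29', '3.2/0.58', '3.2/0.94', '  --  ', '  --  ']
0.8 ['-0.0/0.27', '  --  ', '3.2/0.23', '3.2/0.50', '3.2/0.85', '3.1/1.34', '  --  ']
0.9 ['-0.0/0.31', '  --  ', '3.2/0.17', '3.2/0.44', '3.2/0.77', '3.1/1.24', '3.1/1.72']
1.0 ['-0.0/0.35', '-0.0/0.11', '3.2/0.12', '3.2/0.38', '3.2/0.70', '3.1/1.15', '3.1/1.61']
1.1 ['-0.0/0.39', '-0.0/0.15', '  --  ', '3.2/0.33', '3.2/0.64', '3.1/1.07', '3.1/1.52']
```

Run:
```python
from h import *
from rig import bot,optics
import cv2
v=np.load("v.npy")
p,o=pose(v,.08,-.095,along=-.03,perp=.016)
s=np.array(bot.solve_ik(p+[0,0,.05],o)); a=s.copy(); a[0]=1.198
bot.movej(list(a)); bot.movej(list(s))
ob=bot.get_obs(); print(ob["eef_pos"],p,ob["time"],ob["ft_force"])
bot.line_to(list(p),max_speed=.1)
ob=bot.get_obs(); print(ob["eef_pos"],ob["orientation"],o,ob["time"],ob["ft_force"],ob["grip_width"])
for n in("side","top"):
    c=optics.capture(n); cv2.imwrite(f"pics/{n}1.png",c["img"][:,:,::-1])
    a=c["img"][140:300,200:380,::-1]; cv2.imwrite(f"pics/{n}1c.png",cv2.resize(a,None,fx=3.7,fy=3.7,interpolation=cv2.INTER_CUBIC))
    print(proj(c,[ob["eef_pos"]]))
```

```text
[ 0.47249041 -0.13195618  0.18165094] [ 0.4723844  -0.1324925   0.13165953] 8.2833 [-0.66318406 -0.25830668  1.15341694]
[ 0.47240096 -0.13218974  0.13166206] [ 4.01782605e-04  8.65865475e-01 -1.85807476e-01] [ 0.          0.86539816 -0.18662082] 8.9333 [ 0.2070266  -0.30531731  0.45850405] 0.0014185851901767647
[[214.19929964 240.88703938]]
[[327.03494215 255.38356451]]
```

View pics/side1c.png

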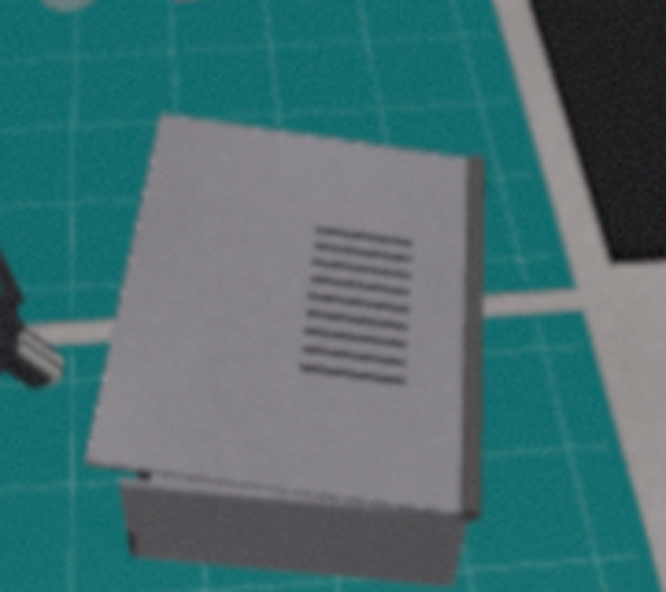

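View pics/top1.png

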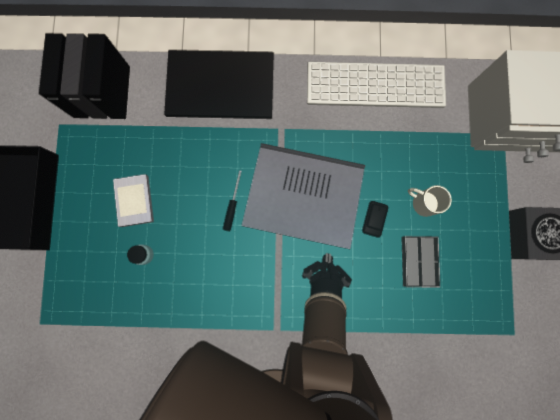

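Run:
```python
from h import *
from rig import bot,optics
import cv2
v=np.load("v.npy")
p,o=pose(v,.08,-.095,along=.061,perp=.017)
hit=bot.line_to(list(p),max_speed=.08,frame=list(o),max_force=5)
ob=bot.get_obs(); print(hit,ob["eef_pos"],p,ob["time"],ob["ft_force"])
bot.dwell(.2); print(bot.get_obs()["ft_force"])
if not hit:
  y=-.095
  p2,_=pose(v,.08,.08,along=.061,perp=.017)
  hit=bot.line_to(list(p2),max_speed=.03,max_force=2.5)
  ob=bot.get_obs(); print(hit,ob["eef_pos"],ob["time"],ob["ft_force"], (R.from_euler('z',-v[2]).apply(np.array(ob["eef_pos"])-[v[0],v[1],0])))
  for i in range(4): bot.dwell(.05); print(bot.get_obs()["ft_force"].round(2))
c=optics.capture("side"); a=c["img"][140:300,200:380,::-1]; cv2.imwrite("pics/side2c.png",cv2.resize(a,None,fx=3.7,fy=3.7,interpolation=cv2.INTER_CUBIC))
```

```text
False [ 0.52941177 -0.1432435   0.06204764] [ 0.52961053 -0.14329782  0.06172803] 10.325 [-1.11531172 -1.07122866  0.67777872]
[0.32905482 0.05488774 1.21278318]
True [ 0.54147847 -0.07798785  0.0613484 ] 13.15 [-1.98137819 -1.96989946  0.49287788] [-0.10340221 -0.02862205  0.0613484 ]
[-2.49 -1.64 -0.7 ]
[-2.56 -1.9   1.74]
[-2.13 -1.81  0.94]
[-3.19 -2.24  1.57]
```

View pics/side2c.png

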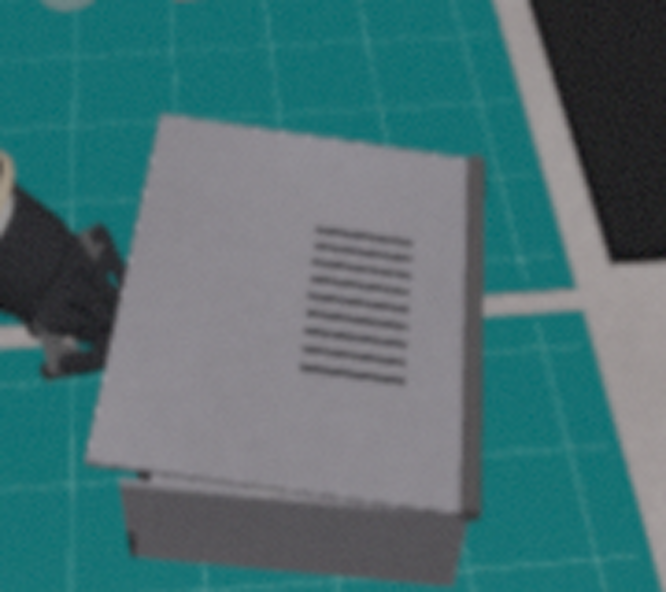

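Run:
```python
from h import *
from rig import bot,optics
v=np.load("v.npy")
ey=R.from_euler('z',v[2]).apply([0,1,0])
Ri=R.from_euler('z',-v[2])
p0=np.array(bot.get_obs()["eef_pos"])
for i in range(1,4):
  hit=bot.line_to(list(p0+ey*.004*i),max_speed=.02,max_force=5)
  F=np.mean([ (bot.dwell(.03),bot.get_obs()["ft_force"])[1] for _ in range(6)],0)
  ob=bot.get_obs(); print(hit,Ri.apply(np.array(ob["eef_pos"])-[v[0],v[1],0]).round(4),Ri.apply(F).round(2),ob["torque"].round(2),ob["time"])
  if hit: break
```

```text
False [-0.1034 -0.0254  0.0612] [-2.5  -2.82  0.38] [-0.13  0.51 -0.21] 13.9417
False [-0.1033 -0.0214  0.0613] [-2.37 -2.76  0.09] [-0.13  0.59 -0.23] 14.4917
False [-0.1033 -0.0174  0.0613] [-1.39 -3.47 -0.4 ] [-0.22  0.54 -0.25] 15.0417
```

Run:
```python
from h import *
from rig import bot,optics
v=np.load("v.npy")
ey=R.from_euler('z',v[2]).apply([0,1,0])
Ri=R.from_euler('z',-v[2])
p0=np.array(bot.get_obs()["eef_pos"])
for i in range(1,9):
  hit=bot.line_to(list(p0+ey*.0015*i),max_speed=.01,max_force=4)
  F=np.mean([ (bot.dwell(.02),bot.get_obs()["ft_force"])[1] for _ in range(5)],0)
  ob=bot.get_obs(); print(hit,Ri.apply(np.array(ob["eef_pos"])-[v[0],v[1],0]).round(4),Ri.apply(F).round(2),ob["time"])
  if hit or Ri.apply(F)[1]<-7: break
```

```text
False [-0.1032 -0.0159  0.0613] [ 0.1  -3.61 -0.95] 15.425
False [-0.1032 -0.0144  0.0613] [ 1.65 -4.33 -1.23] 15.8083
False [-0.1032 -0.0129  0.0613] [ 2.48 -4.67 -0.95] 16.1917
False [-0.1032 -0.0114  0.0613] [ 1.87 -5.23 -0.87] 16.575
False [-0.1032 -0.0099  0.0613] [ 2.05 -5.02 -0.78] 16.9583
False [-0.1032 -0.0084  0.0613] [ 2.02 -5.44 -0.44] 17.3417
False [-0.1032 -0.007   0.0613] [ 2.03 -5.05 -0.53] 17.725
False [-0.1032 -0.0055  0.0613] [ 1.85 -5.81 -0.31] 18.1083
```

Run:
```python
from h import *
from rig import bot,optics
v=np.load("v.npy")
ey=R.from_euler('z',v[2]).apply([0,1,0])
Ri=R.from_euler('z',-v[2])
p0=np.array(bot.get_obs()["eef_pos"])
for i in range(1,7):
  hit=bot.line_to(list(p0+ey*.001*i),max_speed=.01,max_force=4)
  F=np.mean([ (bot.dwell(.02),bot.get_obs()["ft_force"])[1] for _ in range(4)],0)
  ob=bot.get_obs(); print(hit,Ri.apply(np.array(ob["eef_pos"])-[v[0],v[1],0]).round(4),Ri.apply(F).round(2),ob["time"])
  if hit or Ri.apply(F)[1]<-8: break
```

```text
False [-0.1032 -0.0047  0.0614] [ 1.56 -5.72 -0.83] 18.425
False [-0.1032 -0.0037  0.0614] [ 1.66 -5.79 -0.74] 18.7417
False [-0.1032 -0.0027  0.0613] [ 1.57 -6.22 -0.91] 19.0583
False [-0.1032 -0.0019  0.0613] [ 1.47 -8.48 -0.65] 19.375
```

```bash
cat >> h.py <<'E'
def meanF(bot,v,n=4):
    F=np.mean([(bot.dwell(.02),bot.get_obs()["ft_force"])[1] for _ in range(n)],0)
    return R.from_euler('z',-v[2]).apply(F)
def cpos(bot,v):
    return R.from_euler('z',-v[2]).apply(np.array(bot.get_obs()["eef_pos"])-[v[0],v[1],0])
E
python3 - <<'E'
from h import *
from rig import bot,optics
import cv2
v=np.load("v.npy")
y=-.0035
for th,pp in((.08,.017),(.08,.013),(.11,.013),(.14,.013),(.17,.013)):
  p,o=pose(v,th,y,along=.062,perp=pp)
  hit=bot.line_to(list(p),max_speed=.03,frame=list(o),max_force=8)
  F=meanF(bot,v); print(th,hit,cpos(bot,v).round(4),F.round(2),round(bot.get_obs()["time"],2))
  if hit or np.linalg.norm(F)>13: break
c=optics.capture("side"); a=c["img"][140:300,200:380,::-1]; cv2.imwrite("pics/side3c.png",cv2.resize(a,None,fx=3.7,fy=3.7,interpolation=cv2.INTER_CUBIC))
E
```

```text
0.08 False [-0.1029 -0.0036  0.0608] [-2.2  -5.15  1.9 ] 19.69
0.08 True [-0.1014 -0.004   0.0623] [-0.81 -4.84  0.77] 19.97
```

View pics/side3c.png

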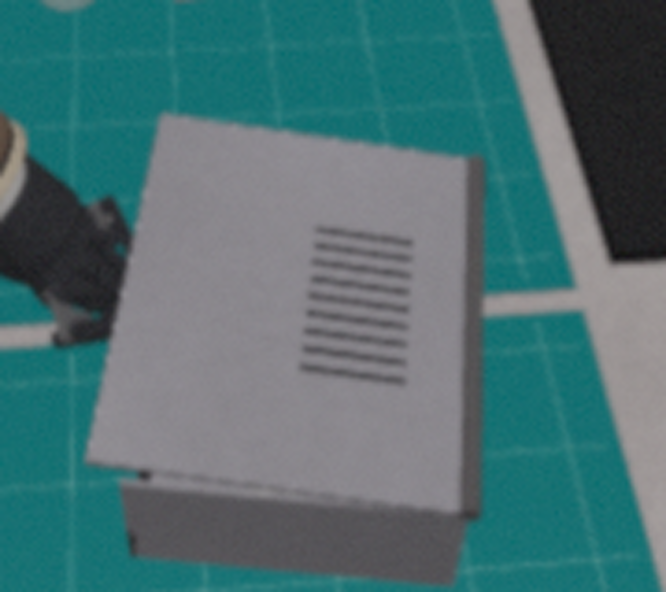

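Run:
```python
from h import *
from rig import bot,optics
import cv2
v=np.load("v.npy")
y=-.0035
for th,pp in((.09,.015),(.11,.015),(.13,.015),(.15,.015)):
  p,o=pose(v,th,y,along=.062,perp=pp)
  hit=bot.line_to(list(p),max_speed=.02,frame=list(o),max_force=11)
  F=meanF(bot,v); print(th,hit,cpos(bot,v).round(4),F.round(2),round(bot.get_obs()["time"],2))
  if hit or np.linalg.norm(F)>13: break
c=optics.capture("side"); a=c["img"][140:300,200:380,::-1]; cv2.imwrite("pics/side4c.png",cv2.resize(a,None,fx=3.7,fy=3.7,interpolation=cv2.INTER_CUBIC))
```

```text
0.09 False [-0.1022 -0.0036  0.064 ] [-2.23 -5.4  -1.98] 20.34
0.11 False [-0.1032 -0.0036  0.0681] [-4.   -4.79 -1.42] 20.77
0.13 False [-0.1042 -0.0036  0.0721] [-4.15 -5.2  -2.77] 21.21
0.15 False [-0.1052 -0.0036  0.0761] [-6.13 -4.81 -3.48] 21.64
```

View pics/side4c.png

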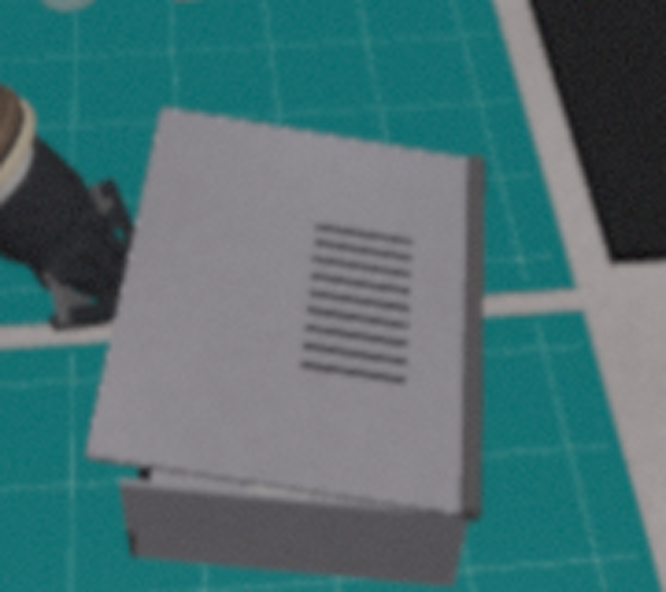

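Run:
```python
from h import *
from rig import bot,optics
import cv2
v=np.load("v.npy")
y=-.0035
for th,pp in((.17,.015),(.19,.015),(.21,.015),(.24,.015),(.27,.015),(.31,.015)):
  p,o=pose(v,th,y,along=.062,perp=pp)
  hit=bot.line_to(list(p),max_speed=.025,frame=list(o),max_force=8)
  F=meanF(bot,v); print(th,hit,cpos(bot,v).round(4),F.round(2),round(bot.get_obs()["time"],2))
  if hit or np.linalg.norm(F)>14: break
c=optics.capture("side"); a=c["img"][140:300,200:380,::-1]; cv2.imwrite("pics/side5c.png",cv2.resize(a,None,fx=3.7,fy=3.7,interpolation=cv2.INTER_CUBIC))
```

```text
0.17 False [-0.1062 -0.0036  0.0802] [-7.35 -4.98 -3.5 ] 22.08
0.19 False [-0.1068 -0.0036  0.0844] [-8.41 -5.01 -3.87] 22.48
0.21 False [-0.1071 -0.0036  0.0887] [-9.32 -4.75 -2.38] 22.87
0.24 False [-0.1072 -0.0035  0.0953] [-8.93 -4.04 -0.67] 23.34
0.27 False [-0.1072 -0.0035  0.1018] [-8.75 -3.73  0.08] 23.82Traceback (most recent call last):
  File "<stdin>", line 8, in <module>
rig.Unreachable: the arm cannot follow that straight line within its joint ranges
```

Run:
```python
from h import *
from rig import bot,optics
import cv2
v=np.load("v.npy")
print(np.round(bot.get_obs()["q"],3))
for phi in (60,57,54,51,48,45):
  a=np.deg2rad(phi)-.30
  p,o=pose(v,.30,-.0035,along=.055,perp=.015,a=a); s=bot.solve_ik(p,o); print(phi,p.round(3),None if s is None else np.round(s,2))
c=optics.capture("side"); a=c["img"][140:300,200:380,::-1]; cv2.imwrite("pics/side5c.png",cv2.resize(a,None,fx=3.7,fy=3.7,interpolation=cv2.INTER_CUBIC))
pickle.dump(c,open("c5.pkl","wb"))
for th in(.2,.25,.3,.35):
  print(th,(proj(c,hood(list(v[:3])+[th],[(-.24,.152,.002),(-.24,-.152,.002)]))-[200,140]+.5)*3.7)
```

```text
[-0.135  0.438  2.382  3.274  0.191  1.485]
60 [ 0.544 -0.053  0.116] [-0.13  0.41  2.38  3.3   0.17  1.46]
57 [ 0.546 -0.053  0.117] [-0.13  0.42  2.42  3.25  0.27  1.51]
54 [ 0.549 -0.054  0.118] [-0.13  0.44  2.45  3.23  0.38  1.53]
51 [ 0.552 -0.054  0.119] [-0.13  0.47  2.48  3.22  0.49  1.55]
48 [ 0.555 -0.055  0.12 ] [-0.13  0.5   2.52  3.21  0.61  1.56]
45 [ 0.557 -0.055  0.122] [-0.12  0.54  2.55  3.21  0.73  1.57]
0.2 [[166.19435241  89.06851386]
 [ 91.04579769 437.42227377]]
0.25 [[169.15496098  77.78865029]
 [ 93.84308764 427.24658305]]
0.3 [[172.96666746  66.52965173]
 [ 97.69822378 417.0775919 ]]
0.35 [[177.64070848  55.32385406]
 [102.63504111 406.94478091]]
```

View pics/side5c.png

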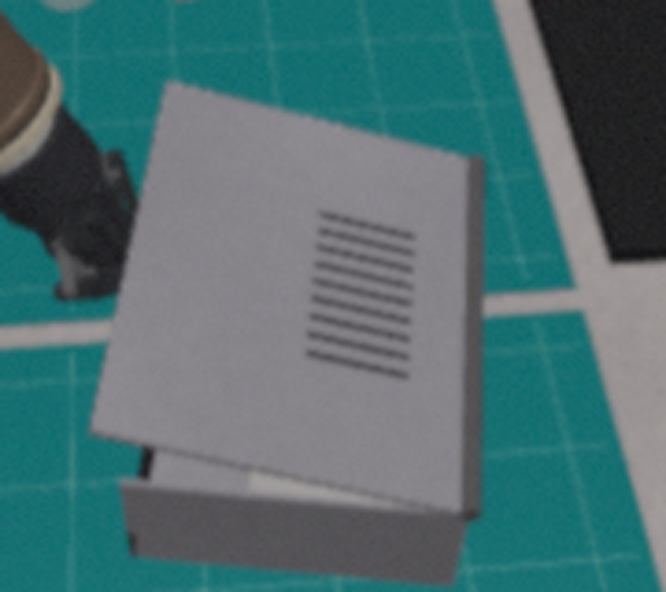

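Run:
```python
from h import *
from rig import bot,optics
import cv2
v=np.load("v.npy")
y=-.001
p=np.array(bot.get_obs()["eef_pos"])+R.from_euler('z',v[2]).apply([0,.0025,0])
print(bot.line_to(list(p),max_speed=.02,max_force=4), meanF(bot,v).round(2))
for th,phi in((.235,59.5),(.25,58),(.265,56.5),(.28,55),(.30,54)):
  P,o=pose(v,th,y,along=.0545,perp=.0095,a=np.deg2rad(phi)-th)
  try: hit=bot.line_to(list(P),max_speed=.025,frame=list(o),max_force=7)
  except bot.Unreachable as e: print(th,e); break
  F=meanF(bot,v); print(th,hit,cpos(bot,v).round(4),F.round(2),round(bot.get_obs()["time"],2))
  if hit or np.linalg.norm(F)>14: break
c=optics.capture("side"); a=c["img"][140:300,200:380,::-1]; cv2.imwrite("pics/side6c.png",cv2.resize(a,None,fx=3.7,fy=3.7,interpolation=cv2.INTER_CUBIC))
```

```text
True [-0.21 -4.46  2.49]
0.235 True [-0.1066 -0.0015  0.1029] [-0.5  -4.02  1.5 ] 24.42
```

View pics/side6c.png

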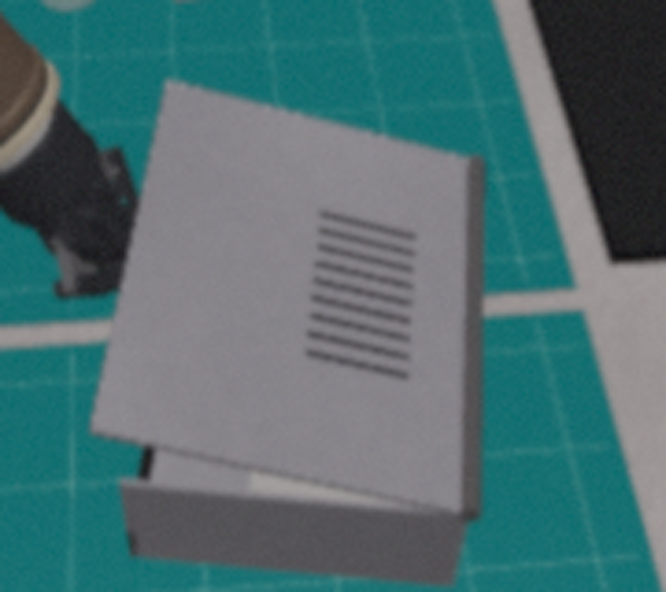

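Run:
```python
from h import *
from rig import bot,optics
import cv2
v=np.load("v.npy")
y=-.001
for th,phi in((.235,59.5),(.25,58.5),(.265,57),(.28,55.5),(.30,54)):
  P,o=pose(v,th,y,along=.0545,perp=.0095,a=np.deg2rad(phi)-th)
  try: hit=bot.line_to(list(P),max_speed=.02,frame=list(o),max_force=11)
  except bot.Unreachable as e: print(th,e); break
  F=meanF(bot,v); print(th,hit,cpos(bot,v).round(4),F.round(2),round(bot.get_obs()["time"],2))
  if hit or np.linalg.norm(F)>14: break
c=optics.capture("side"); a=c["img"][140:300,200:380,::-1]; cv2.imwrite("pics/side7c.png",cv2.resize(a,None,fx=3.7,fy=3.7,interpolation=cv2.INTER_CUBIC))
```

```text
0.235 False [-0.1058 -0.001   0.1037] [-5.28 -1.23 -0.75] 24.78
0.25 False [-0.1038 -0.001   0.1077] [-5.79 -0.6  -1.31] 25.21
0.265 False [-0.1013 -0.001   0.1118] [-5.78 -0.21 -1.83] 25.66
0.28 False [-0.0988 -0.001   0.116 ] [-5.15  0.34 -1.3 ] 26.11
0.3 False [-0.0959 -0.001   0.1216] [-3.22  0.55 -0.86] 26.62
```

View pics/side7c.png

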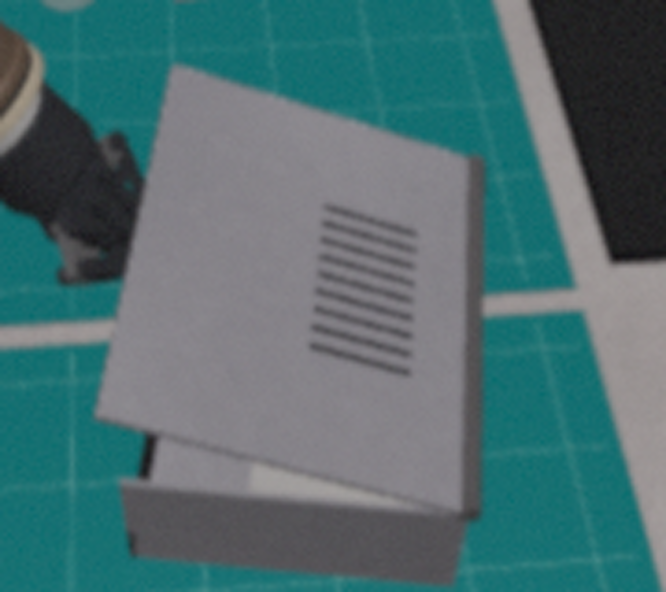

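Run:
```python
from h import *
from rig import bot,optics
import cv2
v=np.load("v.npy")
y=-.001
for th in np.arange(.35,1.081,.05):
  phi=np.interp(th,[.3,.5,.7,1.1],np.deg2rad([54,49,43,34])); a=phi-th
  al=np.interp(th,[.3,.6],[.0545,.042]); pp=.0095+max(0,al*np.tan(-a))
  P,o=pose(v,th,y,along=al,perp=pp,a=a)
  try: hit=bot.line_to(list(P),max_speed=.045,frame=list(o),max_force=10)
  except bot.Unreachable as e: print(th,e); break
  F=meanF(bot,v,3); print(round(th,2),hit,cpos(bot,v).round(4),F.round(2),round(bot.get_obs()["time"],2))
  if hit or np.linalg.norm(F)>13: break
c=optics.capture("side"); cv2.imwrite("pics/side8.png",c["img"][:,:,::-1])
```

```text
0.35 False [-0.092  -0.001   0.1357] [-0.39 -0.07  0.09] 27.18
0.4 False [-0.0886 -0.001   0.1487] [-1.84 -0.16 -0.78] 27.69
0.45 False [-0.0837 -0.001   0.1621] [-0.3   0.05 -0.26] 28.2
0.5 False [-0.0791 -0.001   0.1749] [-0.41 -0.62 -0.08] 28.71
0.55 False [-0.0735 -0.001   0.1876] [-0.27 -0.27 -0.39] 29.22
0.6 False [-0.0676 -0.001   0.1999] [ 0.18  0.21 -0.04] 29.72
0.65 False [-0.0598 -0.001   0.2102] [ 0.23 -0.23 -0.08] 30.21
0.7 False [-0.0515 -0.001   0.2203] [ 0.47 -0.   -0.12] 30.7
0.75 False [-0.0436 -0.001   0.2294] [-0.13  0.1   0.13] 31.17
0.8 False [-0.0366 -0.001   0.2363] [0.08 0.28 0.38] 31.58
0.85 False [-0.0291 -0.001   0.2426] [-0.67 -0.33 -0.38] 32.0
0.9 False [-0.0212 -0.001   0.2485] [-0.03 -0.21 -0.06] 32.42
0.95 False [-0.0129 -0.001   0.2538] [0.04 0.34 0.08] 32.83
1.0 False [-0.0042 -0.001   0.2584] [ 0.11 -0.04  0.19] 33.25
1.05 False [ 0.0048 -0.001   0.2623] [ 0.87 -0.03 -0.11] 33.67
```

```bash
ls pics
```

```text
side0.png
side1.png
side1c.png
side2c.png
side3c.png
side4c.png
side5c.png
side6c.png
side7c.png
side8.png
sidec.png
top0.png
top1.png
top1c.png
topc.png
```

View pics/side8.png

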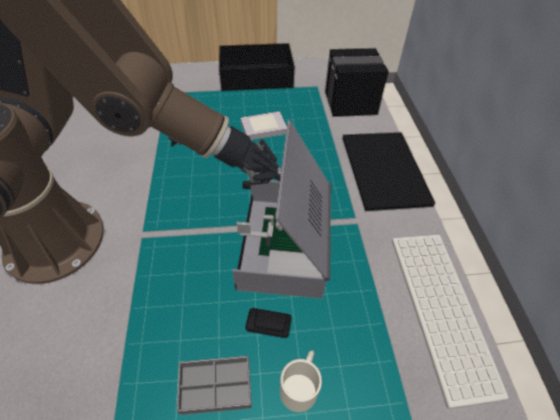

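Run:
```python
from h import *
from rig import bot,optics
import cv2
v=np.load("v.npy")
Rz=R.from_euler('z',v[2])
p=np.array(bot.get_obs()["eef_pos"])
p1=p+Rz.apply([-.010,0,-.006]); bot.line_to(list(p1),max_speed=.04,max_force=8)
for dx in (.10,.07):
  try: print(bot.line_to(list(p1+Rz.apply([-dx,0,0])),max_speed=.08,max_force=8)); break
  except bot.Unreachable as e: print(dx,e)
print(meanF(bot,v),cpos(bot,v),bot.get_obs()["time"])
for n in("side","top"):
  c=optics.capture(n); cv2.imwrite(f"pics/{n}9.png",c["img"][:,:,::-1])
  for th in(.95,1.0,1.05,1.1,1.15):
    print(n,th,proj(c,hood(list(v[:3])+[th],[(-.24,.152,.002),(-.24,-.152,.002)])).round(1).tolist())
```

```text
False
[-0.1925929  -0.07812471 -0.17981681] [-0.10477343 -0.00101753  0.2563782 ] 35.625
side 0.95 [[280.8, 122.9], [267.0, 220.9]]
side 1.0 [[285.0, 120.9], [272.2, 219.1]]
side 1.05 [[289.3, 119.2], [277.6, 217.6]]
side 1.1 [[293.8, 117.6], [283.3, 216.2]]
side 1.15 [[298.4, 116.2], [289.2, 215.0]]
top 0.95 [[243.4, 176.7], [371.4, 203.4]]
top 1.0 [[244.1, 172.0], [372.9, 198.8]]
top 1.05 [[244.9, 167.1], [374.3, 194.1]]
top 1.1 [[245.7, 162.1], [375.8, 189.2]]
top 1.15 [[246.5, 157.1], [377.1, 184.2]]
```

View pics/side9.png

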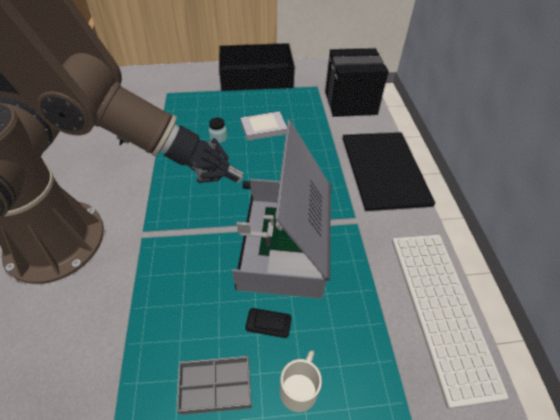

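View pics/top9.png

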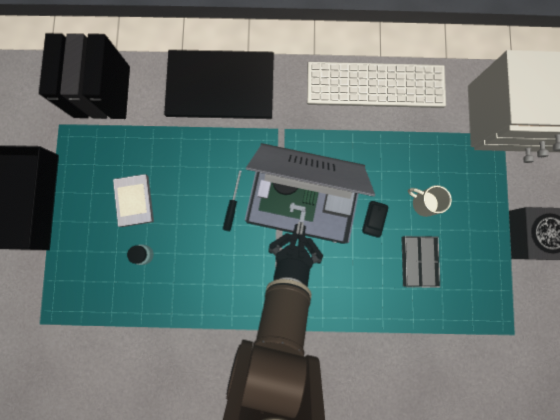

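Run:
```python
from rig import bot
bot.dwell(.5); o=bot.get_obs(); print(o["qvel"].round(3),o["ft_force"].round(2),o["time"]); bot.sign_off()
```

```text
[-0.     0.    -0.001 -0.    -0.001 -0.001] [-0.02  0.16  0.05] 36.225
the job is handed in; nothing more can be done
```

The hood is past its safety catch and stands open by itself at about 1.05 rad (60°). I handed the job in at 36.2 s.

- **Finding the catch:** I felt for the tab from the right and first touched it with the fingertips at about y = -29 mm in the case frame. I pushed it left to its hard stop, reading about 8.5 N sideways, then backed off 1 to 2 mm and held it there.
- **Lifting:** I raised the hood edge on the slope of the fingers, past the catch to 0.30 rad as measured in the side picture. Then I swung it up to about 1.05 rad and backed the gripper away toward the front.
- **Forces:** The highest readings I saw were about 11 N. That figure comes from averages taken after each step, so a short peak during a move could have been higher.
- **Last checks:** The side and top pictures show the hood standing at about 1.05 rad after release. The arm was still and clear of everything, with about 0 N on the tool. The bystanders look unmoved by eye, though I did not measure their positions.
- **Anomalies:** Two short moves tripped the force stop early, and I resumed each with a higher limit. One tool pose partway through the lift was out of reach, so I carried on with a shallower tilt.

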